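# Clear the polish bottle, then tip the gem pots into the tote's pouring corner

## Robot

A 6-joint arm with a two-finger parallel gripper is mounted at the origin on the work surface. World frame = base frame: x ahead of the robot, y to its left, z up, the work surface at z = 0. Lengths are in m, angles in degrees, forces in N, time in s.
With the tool pointing down it reaches from about 0.25 to 0.725 m from the base axis. Payload 9.7 kg.
Tool frame: the origin (TCP) lies at the very end of the fingers, on their centre line; the grasp point (between the pads) lies 19 mm behind it (bot.hold_point_z is the distance from the TCP to the grasp point, in m); z points along the fingers, y is the line along which they close (so a half turn about z gives the same grasp; the last joint's range is limited). The gripper opens to 85 mm and grips with 20 to 120 N. Pads are 22 mm wide; open, the fingers measure 114 mm over their backs; the gripper's body (76 mm by 85 mm) begins 54 mm behind the grasp point. The pads swing forward as they close: fully open they stand 13 mm farther back than shut.
Start: joints at [-64.916, 4.979, 10.078, 95.1, 0, 90], TCP at [0.233, -0.498, 0.231] pointing down, gripper open.
Joint ranges: [-179.16, 179.16], [-48.56, 103.87], [-65.8, 70.77], [-126.05, 130.52], [-82.76, 87.17], [-180, 180]. Speed limits (degrees/s): [127.2, 127.2, 147.25, 180, 180, 180].

## Interface

Orientations are given as [roll, pitch, yaw] about the fixed x, y, z axes, in that order (R = Rz(yaw) Ry(pitch) Rx(roll)).
In Python, from workcell import bot gives the robot as it stands.
- The arm moves only by the tool play_rows, never from a script. Its argument "targets" is a list of rows, each an object with "grip": the closure in counts, from 0 (fully open) to 255 (shut); "linear": the shift along the world's x, y, z in cm, a list of three; "delta_rot": the turn, a rotation vector about the world's x, y, z in rad, a list of three. A call has 1 to 10 rows; each row is the pose to reach, as a shift and turn from the pose commanded when the call began; what a row does not reach only later rows make up. A row lasts 1/10 s, in which the tool goes at most 50 mm and 8.59 degrees, less where a joint would pass 70% of its speed; a pose out of reach is approached as far as the arm can. A call with a gripper value outside its range is refused whole. The fingers move at their own pace and stop on an object; "force" is the grip in N (left out, the last holds). Time passes only in rows, so rows that repeat a pose let the fingers close. It gives the time, the measured TCP pose, the force, the opening and the grip force at its end, in the units of the state.
- bot.get_obs(): the state, without advancing time (a new reading comes with each control period).
- bot.camera(name): name is "scene" or "top"; returns a dict with "color" (480x640x3 uint8, red, green, blue), "range_z" (480x640 float32, m along the optical axis (not along the pixel's ray), 0 where there is no reading), "fov_y" (degrees; the focal length in pixels is half the picture's height over the tangent of half this angle, whatever the lens; pixels are square), "cx", "cy" (the principal point, pixels), "world_to_cam" (4x4, takes a point from world to camera coordinates). Camera axes: x right, y up, looking along -z (the intrinsics and any distortion apply to the point x, -y, -z); pixel columns grow to the right and rows downward; lengths in m; the calibration is good to about 2 mm. A picture is of the moment at which its call begins.
- bot.job_done(): hands the job in; it is judged then, once.
Trained networks look in a picture, given as the dict that the camera call returned (one of the last four; its "shot" number tells which), for a name from the list of things; names that differ only in an ending like _2 or _b are one class to them, and where a whole thing is asked for, a point or a joint stands for the part that bears it (a point fixed in the world has none). Each returns a list of dicts, best first, with "conf" (0 to 1); they miss things now and then, are a little off and sometimes report something else, mostly with a low value. They report only what shows in the picture. A call takes as long as a camera call.
- bot.search_frame(picture, target): "box" ([left, top, right, bottom] in pixels, round what is visible of it).
- bot.trace(picture, target): "pixels" (480x640 bool, what is visible of it) and "box" ([left, top, right, bottom] in pixels, round what is visible of it).
- bot.pinpoint(picture, target): "pixel" ([column, row] in pixels: a listed point, or the origin of a listed thing).
The state is a dict: "time": time; "q": joint angles; "qd": joint speeds; "joint_efforts": joint torques, N m; "ee_pos": TCP position; "tcp_rot": TCP orientation; "wrist_force": force on the tool from outside, world axes, zero at the start; "torque": the same for the moment, N m; "opening": finger opening in m; "grasp_force": force on a finger pad.
Only numpy, scipy, OpenCV 4.12 (cv2) and the standard library are available. Lean on these libraries where they do the work, as an engineer would, in place of code of your own. Each camera call takes 0.05 s, during which the arm holds its last target. There are 200 camera calls.

## Task

Take the polish bottle out of the white tote and stand it in the free slot of the bamboo rack. Then lift the tote by its bridge handle clear of the tray and tip it towards the corner with the pouring lip until all four little pots have slid together into that corner, spilling none. Finish while still holding the tote in the air, tilted and still; leave the other bottles, the pusher, dish, finger rest and cream jar where they are.

Things in the scene. Friction and masses are not known exactly. Their poses are not given: they have to be found in the camera images.
- tote: White plastic open tote on the tray, outside 160 (x) by 126 (y) mm, walls 32 high, walls and floor 4 thick, slick inside, 180 g +-20 %. A rigid bridge handle spans its middle along its y, on posts at the two long walls. Pouring corner at its -x, +y, roughly facing the robot: walls 20 high for 28 mm each way, a lip flaring 13 mm outward. Origin: centre of underside, z up; yaw 0.1 to 1.2 rad.
- tote_corner (a point): The inner pouring corner of the tote, on the upper face of its floor, at (-76, 59, 4) mm in the tote's frame.
- tote_grip (a point): Middle of the tote's handle, 80 mm above the tote's underside: a straight bar along the tote's y, 118 mm long, 14 mm wide (along the tote's x), 16 mm tall (72 to 88 mm above the underside). Grip it here with the fingers closing along the tote's x.
- bottle: Closed polish bottle standing in the tote near its +x end: round glass body 30 mm across, about 32 high, then a black cap 16 mm across up to 74 mm high; 45 g. Origin: centre of underside, z up. Grip the cap 50 to 72 mm above the underside, best with fingers closing along the tote's y, opened under 50 mm, clear of the handle.
- rack: Bamboo rack fixed to the tray, 48 mm (its x) by 220 mm (its y), 34 mm high, with five square slots 38 mm wide in a row along its y, 43 mm from centre to centre, walls 5 mm, slot floor 4 mm above its underside. Four slots hold bottles, one is free. Origin: centre of the underside.
- pad: Flat round cork pad, 34 mm in diameter, on the floor of the free slot of the rack; which slot is free varies. Origin: centre of that slot's floor.
- pot0: One of four alike closed gem pots standing in the tote away from the pouring corner: round, 22 mm across, 14 mm high, black lid, 12 g +-20 %. Origin: centre of underside. It begins to slide when the floor slopes 9 to 14 degrees; along a wall or in a group it needs about 25 to 30 degrees.
- pot1: One of four alike closed gem pots standing in the tote away from the pouring corner: round, 22 mm across, 14 mm high, black lid, 12 g +-20 %. Origin: centre of underside. It begins to slide when the floor slopes 9 to 14 degrees; along a wall or in a group it needs about 25 to 30 degrees.
- pot2: One of four alike closed gem pots standing in the tote away from the pouring corner: round, 22 mm across, 14 mm high, black lid, 12 g +-20 %. Origin: centre of underside. It begins to slide when the floor slopes 9 to 14 degrees; along a wall or in a group it needs about 25 to 30 degrees.
- pot3: One of four alike closed gem pots standing in the tote away from the pouring corner: round, 22 mm across, 14 mm high, black lid, 12 g +-20 %. Origin: centre of underside. It begins to slide when the floor slopes 9 to 14 degrees; along a wall or in a group it needs about 25 to 30 degrees.
- shelved0: One of four bottles like the one in the tote, standing in the rack; leave it there. Origin: centre of its underside.
- shelved1: One of four bottles like the one in the tote, standing in the rack; leave it there. Origin: centre of its underside.
- shelved2: One of four bottles like the one in the tote, standing in the rack; leave it there. Origin: centre of its underside.
- shelved3: One of four bottles like the one in the tote, standing in the rack; leave it there. Origin: centre of its underside.
- pusher: Stainless cuticle pusher lying on the tray between the tote and the rack, 128 mm long along its x, 8 mm thick; leave it. Origin: middle of its underside.
- dish: White ceramic dish, 76 mm across, 24 mm high, at the far side of the tray; leave it. Origin: centre of its underside.
- finger_rest: Purple hard silicone finger rest, 45 by 100 mm, 30 mm high, at the far side of the tray; leave it. Origin: centre of its underside.
- cream: Small round cream jar, 40 mm across, 38 mm high, at the near side of the tray; leave it. Origin: centre of its underside.
- tray: Slate-grey melamine tray under all of this, fixed, 400 mm (its x) by 700 mm (its y), floor top 6 mm above the sill, rim 14 mm high. Origin: centre of its underside.

How it is judged (in metres and radians):
On the way, in this order (a step that is already met when the one before it is completed fails the run):
1. the bottle stands in the free slot of the rack, let go (horizontal distance between bottle and pad below 0.009 m and z of bottle in the frame of rack below 0.008 m and angle between bottle's own z axis and vertical below 0.12 rad and contact force between bottle and the fingers below 0.1 N), for 0.2 s.
2. the tote is lifted clear of the tray by the gripper (height (world z) of tote_corner above 0.035 m and contact force between tote and the fingers above 1 N and contact force between tote and tray below 0.2 N), for 0.2 s.
At the end, for the whole second after the job is handed in: Bottle upright on the free slot's floor, within 9 mm of its centre. Tote held in the gripper off the tray, inner pouring corner over 35 mm above the sill, tilted 0.2 to 1.0 rad, at rest; all four pots at rest within 65 mm (centres) of that corner (all of step 2 and horizontal distance between bottle and pad below 0.009 m and z of bottle in the frame of rack below 0.008 m and angle between bottle's own z axis and vertical below 0.12 rad and distance between each of pot0, pot1, pot2, pot3 and tote_corner below 0.065 m and angle between tote's own z axis and vertical between 0.2 and 1 rad and linear speed of each of tote, pot0, pot1, pot2, pot3 below 0.03 m/s); the arm keeps its last pose, push and grip.
It fails at once if a pot leaves the tote (x of any of pot0, pot1, pot2, pot3 in the frame of tote above 0.085 m or x of any of pot0, pot1, pot2, pot3 in the frame of tote below -0.085 m or y of any of pot0, pot1, pot2, pot3 in the frame of tote above 0.068 m or y of any of pot0, pot1, pot2, pot3 in the frame of tote below -0.068 m or z of any of pot0, pot1, pot2, pot3 in the frame of tote above 0.05 m).
It fails at once if the tote is lifted or tilted with the bottle still in it (distance between bottle and tote below 0.1 m and z of bottle in the frame of tote below 0.03 m and (height (world z) of tote above 0.03 m or angle between tote's own z axis and vertical above 0.2 rad)).
It fails at once if another bottle is tipped or taken out of the rack (angle between any of shelved0, shelved1, shelved2, shelved3's own z axis and vertical above 0.35 rad or distance of any of shelved0, shelved1, shelved2, shelved3 from where it was at the start of the episode above 0.03 m).
It fails at once if a bystander on the tray is shoved away (distance of any of pusher, dish, finger_rest, cream from where it was at the start of the episode above 0.03 m).
It also fails if it takes over 51 s, if anything falls off the work surface, if the arm or the gripper's body presses on something with over 40 N, if the wrist force passes 120 N, or if a joint passes its speed limit or range.

## Working session

There is one attempt and no reset: what is moved stays moved. The work goes in short steps, Python scripts to look and compute and a tool call to move; the robot and the scene stay as the last step left them, time stands still between calls to the robot, and variables do not carry over. Pictures are saved under pics/ and viewed, at most 10 in all, crops included, and the job is handed in when it is done.

Besides the shell and the picture viewer there is one more tool, called after "Request:" by a JSON object that holds its "fn" and its "kwargs", one argument or row to a line. play_rows: Moves the arm, as the interface text tells. Its arguments: {"type":"object","properties":{"targets":{"type":"array","items":{"type":"object","properties":{"grip":{"type":"number"},"linear":{"type":"array","items":{"type":"number"}},"delta_rot":{"type":"array","items":{"type":"number"}}}}},"force":{"type":"number"}},"required":["targets"]}

```bash
mkdir -p pics; cat > h.py <<'E'
import numpy as np, cv2
from workcell import bot
def ray(p,uv,z=None,d=None):
    f=240/np.tan(np.radians(p["fov_y"]/2)); T=np.linalg.inv(p["world_to_cam"])
    u=np.atleast_2d(uv).astype(float)
    D=np.c_[(u[:,0]-p["cx"])/f,-(u[:,1]-p["cy"])/f,-np.ones(len(u))]
    if d is not None: return (D*np.asarray(d)[:,None])@T[:3,:3].T+T[:3,3]
    W=D@T[:3,:3].T; o=T[:3,3]
    return o+W*((z-o[2])/W[:,2])[:,None]
def cloud(p,m):
    v,u=np.nonzero(m&(p["range_z"]>0)); return ray(p,np.c_[u,v],d=p["range_z"][v,u])
def save(p,n): cv2.imwrite("pics/"+n,p["color"][:,:,::-1])
E
cat > a.py <<'E'
from h import *
print(bot.get_obs())
for c in ("top","scene"):
    p=bot.camera(c); save(p,c+"0.png"); print(c,p["fov_y"],p["cx"],p["cy"],[k for k in p],np.linalg.inv(p["world_to_cam"])[:3,3].round(3))
    for n in "tote tote_corner tote_grip bottle rack pad pusher tray cream".split():
        for r in bot.pinpoint(p,n)[:2]:
            u=np.array(r["pixel"]); 
            try: d=p["range_z"][int(u[1]),int(u[0])]
            except Exception: d=0
            print(n,u.round(0),round(r["conf"],2),ray(p,u,d=[d])[0].round(3))
E
python3 a.py
```

```text
{'time': 0.0, 'q': array([-6.49178950e+01,  5.01026671e+00,  1.00333817e+01,  9.51004588e+01,
       -8.25740336e-04,  9.00011523e+01]), 'qd': array([-0.08233568,  0.05715499,  0.00847135, -0.04743831, -0.03087215,
       -0.07918865]), 'joint_efforts': array([-7.60201033e-05, -5.20382810e+01,  4.64804184e+01,  1.62166340e-02,
        3.20492518e-05, -5.35832019e-07]), 'ee_pos': array([ 0.23304708, -0.4979167 ,  0.23058147]), 'tcp_rot': array([-1.79922656e+02,  8.27295099e-04,  2.50809538e+01]), 'wrist_force': array([ 0.29403619,  0.79023636, -1.07708577]), 'torque': array([ 0.01309926, -0.01870374,  0.00435609]), 'grasp_force': 0.0, 'opening': 0.08565623033303979}
top 53.24056789285785 319.2993054534551 239.4932667468041 ['color', 'range_z', 'fov_y', 'cx', 'cy', 'world_to_cam', 'shot'] [ 0.467 -0.021  0.82 ]
tote [214. 265.] 0.89 [0.537 0.17  0.009]
tote_corner [260. 291.] 0.95 [0.492 0.09  0.008]
tote_grip [199. 266.] 0.7 [0.53  0.172 0.094]
bottle [178. 260.] 0.54 [0.542 0.219 0.044]
bottle [282. 167.] 0.46 [0.709 0.053 0.01 ]
rack [396. 252.] 0.72 [ 0.553 -0.135  0.047]
pad [348. 264.] 0.76 [ 0.538 -0.059  0.007]
pusher [212. 266.] 0.49 [0.536 0.172 0.009]
tray [307. 244.] 0.69 [0.571 0.01  0.01 ]
tray [445. 238.] 0.28 [ 0.576 -0.217  0.041]
cream [176. 263.] 0.67 [0.538 0.222 0.046]
cream [301. 340.] 0.6 [0.414 0.019 0.044]
scene 44.02948954558739 309.87277910878106 244.08998284405843 ['color', 'range_z', 'fov_y', 'cx', 'cy', 'world_to_cam', 'shot'] [ 0.956 -0.545  0.897]
tote [334. 214.] 0.98 [0.537 0.166 0.007]
tote_corner [291. 225.] 0.97 [0.495 0.074 0.03 ]
tote_grip [334. 185.] 0.6 [0.534 0.163 0.089]
bottle [354. 197.] 0.5 [0.551 0.217 0.019]
rack [254. 328.] 0.85 [ 0.575 -0.149  0.023]
pad [267. 288.] 0.43 [ 0.55  -0.077  0.038]
pusher [288. 264.] 0.66 [0.535 0.006 0.008]
tray [300. 275.] 0.73 [ 0.566 -0.     0.004]
tray [291. 227.] 0.29 [0.497 0.07  0.03 ]
cream [246. 233.] 0.88 [0.428 0.014 0.021]
```

View pics/top0.png

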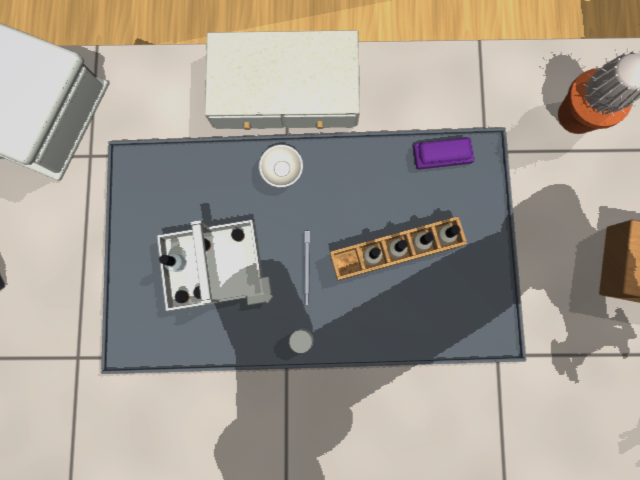

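View pics/scene0.png

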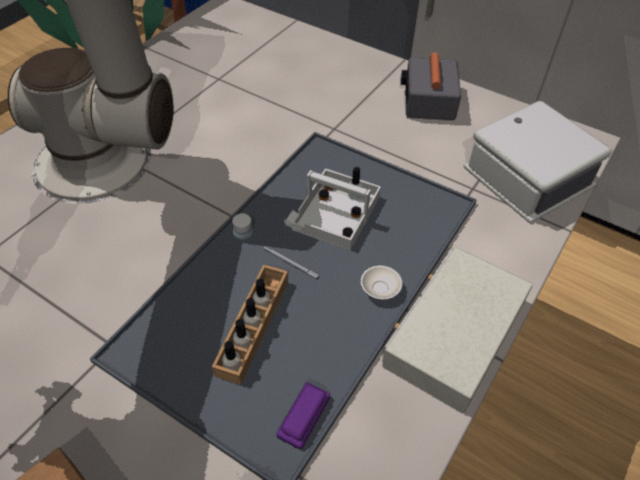

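The top view shows the tote at about (210,265), with its handle near-vertical at column 200, the bottle cap at (167,260) and the pouring corner lower right at (260,291). Pots are at (238,235), (205,245), (182,296) and (198,291), the free slot is at the rack's left end (346,264), and the pusher is at column 307. The scene view agrees.

```bash
cat > b.py <<'E'
from h import *
P={c:bot.camera(c) for c in ("top","scene")}
def rect(q):
    (c,s,a)=cv2.minAreaRect((q[:,:2]*1000).astype(np.float32)); return np.round(c,1),np.round(s,1),round(a,1)
for c,p in P.items():
    C=cloud(p,np.ones((480,640),bool)); 
    rgb=p["color"][p["range_z"]>0].astype(int)
    reg=(abs(C[:,0]-.54)<.13)&(abs(C[:,1]-.16)<.13)
    dark=rgb.max(1)<90
    h=C[reg&(C[:,2]>.086)&(C[:,2]<.1)]
    print(c,"handle",len(h),rect(h),h[:,2].mean().round(4))
    b=C[reg&dark&(C[:,2]>.076)&(C[:,2]<.09)]
    if len(b): print("cap",len(b),rect(b),np.median(b,0).round(4))
    w=C[reg&(C[:,2]>.033)&(C[:,2]<.043)]
    print("wall",len(w),rect(w))
    r=C[(abs(C[:,0]-.56)<.1)&(C[:,1]<-.02)&(C[:,1]>-.3)&(C[:,2]>.035)&(C[:,2]<.045)]
    print("rack",len(r),rect(r),r[:,2].mean())
    for n in ("bottle","shelved0"):
        for t in bot.trace(p,n)[:6]:
            q=cloud(p,t["pixels"]); print(n,t["box"],round(t["conf"],2),np.median(q,0).round(3),q[q[:,2]>q[:,2].max()-.006].mean(0).round(4))
E
python3 b.py
```

```text
top handle 803 (array([536.3, 170.1]), array([127.8,  15.8]), 8.8) 0.0921
cap 105 (array([532.4, 199.1]), array([122.9,  74. ]), 8.8) [0.5426 0.2272 0.0822]
wall 863 (array([498.7, 143.8]), array([209. , 201.2]), 8.9)
rack 1851 (array([ 561.5, -140.7]), array([ 48.3, 220.6]), 15.0) 0.039320118063199
bottle [159.1, 252.7, 185.8, 275.6] 0.96 [0.539 0.225 0.042] [0.5411 0.2298 0.0823]
bottle [231.2, 229.9, 245.3, 242.7] 0.69 [0.587 0.127 0.022] [0.5879 0.1276 0.0229]
shelved0 [436.6, 226.7, 457.6, 246.2] 0.83 [ 0.58  -0.217  0.044] [ 0.5832 -0.2221  0.0822]
shelved0 [410.3, 227.8, 433.7, 251.9] 0.78 [ 0.569 -0.177  0.043] [ 0.5724 -0.1816  0.0828]
shelved0 [389.3, 237.1, 409.9, 259.2] 0.74 [ 0.558 -0.136  0.044] [ 0.561  -0.14    0.0827]
shelved0 [361.4, 245.5, 380.1, 265.0] 0.51 [ 0.546 -0.095  0.044] [ 0.5501 -0.0989  0.0827]
scene handle 466 (array([538.6, 167.9]), array([127.6,  20.1]), 8.8) 0.092
cap 107 (array([546.3, 171.6]), array([103.5,  88.3]), 54.0) [0.5429 0.1748 0.0821]
wall 500 (array([499.6, 144.6]), array([214.8, 199. ]), 10.2)
rack 1544 (array([ 563.5, -141.2]), array([ 49.5, 221.5]), 14.9) 0.039385519825803246
shelved0 [225.6, 343.8, 243.3, 370.4] 0.95 [ 0.591 -0.229  0.045] [ 0.5867 -0.225   0.0831]
shelved0 [232.9, 319.7, 250.3, 349.4] 0.87 [ 0.58  -0.187  0.046] [ 0.576 -0.183  0.083]
shelved0 [246.6, 299.0, 258.5, 327.6] 0.83 [ 0.568 -0.145  0.044] [ 0.5642 -0.142   0.0832]
shelved0 [253.5, 281.2, 267.8, 309.0] 0.59 [ 0.557 -0.104  0.045] [ 0.5533 -0.1009  0.0832]
```

Request:
{"fn": "play_rows", "kwargs": {
  "targets": [
    {"grip":120,"linear":[5,5,0],"delta_rot":[0,0,0.13]},
    {"grip":120,"linear":[8,9,0],"delta_rot":[0,0,0.26]},
    {"grip":120,"linear":[11,13,0],"delta_rot":[0,0,0.39]},
    {"grip":120,"linear":[14,17,0],"delta_rot":[0,0,0.52]},
    {"grip":120,"linear":[17,21,0],"delta_rot":[0,0,0.65]},
    {"grip":120,"linear":[19,25.5,0],"delta_rot":[0,0,0.78]},
    {"grip":120,"linear":[21,30,0],"delta_rot":[0,0,0.91]},
    {"grip":120,"linear":[23,34.5,0],"delta_rot":[0,0,1.04]},
    {"grip":120,"linear":[25,39,0],"delta_rot":[0,0,1.17]},
    {"grip":120,"linear":[26,43.5,0],"delta_rot":[0,0,1.288]}
  ],
  "force": 30
}}

```text
time: 2.3
ee_pos: [0.4904, -0.0737, 0.2312]
tcp_rot: [180.0, 0.0, 99.2]
wrist_force: [0.8, -0.8, -0.5]
opening: 0.0451
grasp_force: 0.0
```

```bash
python3 -c "
from workcell import bot
o=bot.get_obs();print(o['ee_pos'],o['tcp_rot'],o['q'],o['opening'])"
```

```text
[ 0.49041437 -0.07365198  0.2311734 ] [1.79980733e+02 6.86049415e-03 9.91798071e+01] [-8.54064358e+00 -2.45361880e+00  2.49948008e+00  9.49326582e+01
 -6.70723125e-04  7.22795480e+01] 0.04508443801938955
```

Request:
{"fn": "play_rows", "kwargs": {
  "targets": [
    {"grip":120,"linear":[1,4.5,0]},
    {"grip":120,"linear":[2,9,-1]},
    {"grip":120,"linear":[3,13.5,-2]},
    {"grip":120,"linear":[4,18,-4]},
    {"grip":120,"linear":[4.5,22.5,-6]},
    {"grip":120,"linear":[4.8,26.5,-8]},
    {"grip":120,"linear":[4.9,29.3,-10]},
    {"grip":120,"linear":[4.9,29.3,-10]},
    {"grip":120,"linear":[4.9,29.3,-10]}
  ]
}}

```text
validation failed for argument at $.ta...
```

```bash
cat > c.py <<'E'
from h import *
import sys
o=bot.get_obs(); print(o['ee_pos'].round(4),o['tcp_rot'].round(1),o['q'].round(1))
p=bot.camera("scene"); t=bot.trace(p,"bottle"); print([(x["box"],x["conf"]) for x in t[:3]])
im=p["color"][:,:,::-1]; cv2.imwrite("pics/"+sys.argv[1],cv2.resize(im[120:280,240:440],(800,640))[:600])
E
python3 c.py close1.png
```

```text
[ 0.4904 -0.0737  0.2312] [180.    0.   99.2] [-8.5 -2.5  2.5 94.9 -0.  72.3]
[([344.6, 170.6, 359.2, 198.5], 0.68)]
```

View pics/close1.png

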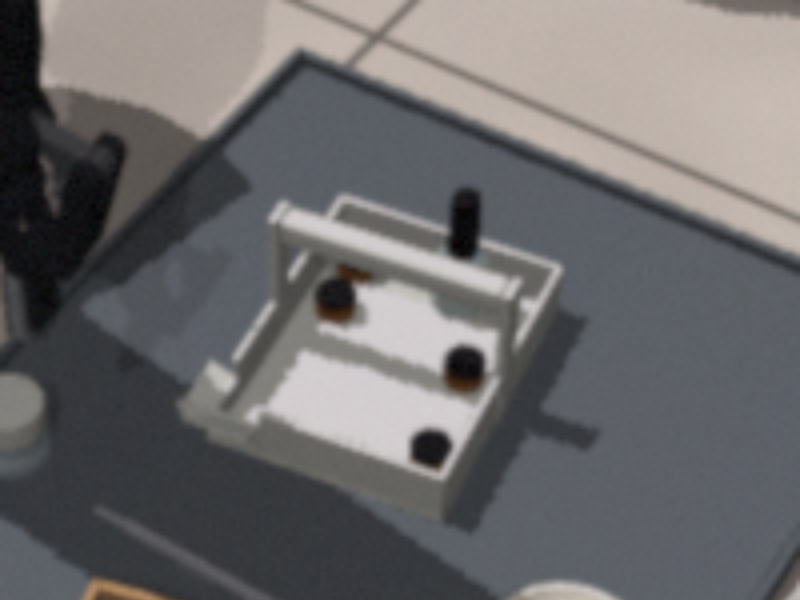

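The crop shows the arm still short of the tote. The bottle cap (465,220) is behind the handle (400,250), and all four pots are in the tote away from the lip.

Request:
{"fn": "play_rows", "kwargs": {
  "targets": [
    {"grip":120,"linear":[1,4.5,0],"delta_rot":[0,0,0]},
    {"grip":120,"linear":[2,9,-1],"delta_rot":[0,0,0]},
    {"grip":120,"linear":[3,13.5,-2],"delta_rot":[0,0,0]},
    {"grip":120,"linear":[4,18,-4],"delta_rot":[0,0,0]},
    {"grip":120,"linear":[4.5,22.5,-6],"delta_rot":[0,0,0]},
    {"grip":120,"linear":[5,26.5,-8],"delta_rot":[0,0,0]},
    {"grip":120,"linear":[5.2,30.4,-10],"delta_rot":[0,0,0]},
    {"grip":120,"linear":[5.2,30.4,-10],"delta_rot":[0,0,0]},
    {"grip":120,"linear":[5.2,30.4,-10],"delta_rot":[0,0,0]}
  ]
}}

```text
time: 3.3
ee_pos: [0.5413, 0.2286, 0.1306]
tcp_rot: [-179.9, 0.0, 98.9]
wrist_force: [0.3, 0.2, 0.4]
opening: 0.0451
grasp_force: 0.0
```

```bash
python3 c.py close2.png
```

```text
[0.5413 0.2286 0.1306] [-179.9    0.    98.9] [ 22.9   9.4   3.8  84.5  -0.  104. ]
[([346.8, 168.0, 363.7, 200.8], 0.57)]
```

View pics/close2.png

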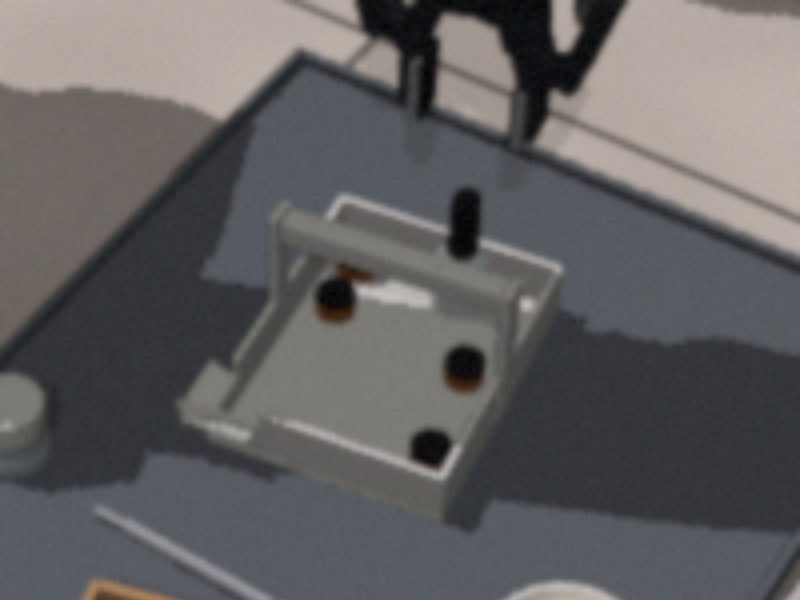

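The fingers straddle the cap column: their tips are at (413,110) and (520,140), and the cap is at (465,190). I'll go down and grip.

Request:
{"fn": "play_rows", "kwargs": {
  "targets": [
    {"grip":120,"linear":[0,0.1,-2],"delta_rot":[0,0,0]},
    {"grip":120,"linear":[0,0.1,-4],"delta_rot":[0,0,0]},
    {"grip":120,"linear":[0,0.1,-6],"delta_rot":[0,0,0]},
    {"grip":120,"linear":[0,0.1,-7.7],"delta_rot":[0,0,0]},
    {"grip":120,"linear":[0,0.1,-7.7],"delta_rot":[0,0,0]},
    {"grip":255,"linear":[0,0.1,-7.7],"delta_rot":[0,0,0]},
    {"grip":255,"linear":[0,0.1,-7.7],"delta_rot":[0,0,0]},
    {"grip":255,"linear":[0,0.1,-7.7],"delta_rot":[0,0,0]},
    {"grip":255,"linear":[0,0.1,-7.7],"delta_rot":[0,0,0]},
    {"grip":255,"linear":[0,0.1,-7.7],"delta_rot":[0,0,0]}
  ]
}}

```text
time: 4.4
ee_pos: [0.5425, 0.2294, 0.056]
tcp_rot: [179.9, -0.0, 98.9]
wrist_force: [-0.8, -2.1, 6.3]
opening: 0.0151
grasp_force: 30.5
```

Request:
{"fn": "play_rows", "kwargs": {
  "targets": [
    {"grip":255,"linear":[0,0,2],"delta_rot":[0,0,0]},
    {"grip":255,"linear":[0,0,5],"delta_rot":[0,0,0]},
    {"grip":255,"linear":[0,0,9],"delta_rot":[0,0,0]},
    {"grip":255,"linear":[0,0,12],"delta_rot":[0,0,0]},
    {"grip":255,"linear":[0,-4,12.5],"delta_rot":[0,0,0]},
    {"grip":255,"linear":[0,-8,12.5],"delta_rot":[0,0,0.05]},
    {"grip":255,"linear":[0,-12,12.5],"delta_rot":[0,0,0.08]},
    {"grip":255,"linear":[0,-16,12.5],"delta_rot":[0,0,0.108]},
    {"grip":255,"linear":[0,-20,12.5],"delta_rot":[0,0,0.108]},
    {"grip":255,"linear":[0,-24,12.5],"delta_rot":[0,0,0.108]}
  ]
}}

```text
time: 5.4
ee_pos: [0.5415, -0.0121, 0.1798]
tcp_rot: [179.9, 0.0, 105.1]
wrist_force: [1.1, 0.2, -0.9]
opening: 0.0148
grasp_force: 29.9
```

```bash
cat > d.py <<'E'
from h import *
o=bot.get_obs(); print(o['ee_pos'].round(4),o['tcp_rot'].round(1),o['q'].round(1),o['wrist_force'].round(1),o['opening'],o['grasp_force'])
for c in ("top","scene"):
    p=bot.camera(c); save(p,c+"%d.png"%p["shot"])
    for t in bot.trace(p,"bottle")[:4]:
        q=cloud(p,t["pixels"]); print(c,p["shot"],np.round(t["box"]),round(t["conf"],2),np.median(q,0).round(3))
E
python3 d.py
```

```text
[ 0.5415 -0.0121  0.1798] [179.9   0.  105.1] [-1.3  3.   2.3 89.2  0.  73.6] [ 1.1  0.2 -0.9] 0.014784631761345864 29.946381747722626
scene 8 [270. 198. 293. 236.] 0.75 [ 0.546 -0.021  0.163]
scene 8 [278. 384. 330. 450.] 0.32 [ 0.736 -0.237  0.033]
scene 8 [270. 250. 317. 278.] 0.28 [0.546 0.009 0.012]
scene 8 [289. 168. 379. 250.] 0.25 [0.542 0.163 0.013]
```

Request:
{"fn": "play_rows", "kwargs": {
  "targets": [
    {"grip":255,"linear":[-0.1,-2.5,0],"delta_rot":[0,0,0]},
    {"grip":255,"linear":[-0.1,-4.6,-1],"delta_rot":[0,0,0]},
    {"grip":255,"linear":[-0.1,-4.6,-4],"delta_rot":[0,0,0]},
    {"grip":255,"linear":[-0.1,-4.6,-7],"delta_rot":[0,0,0]},
    {"grip":255,"linear":[-0.1,-4.6,-7],"delta_rot":[0,0,0]},
    {"grip":255,"linear":[-0.1,-4.6,-7],"delta_rot":[0,0,0]}
  ]
}}

```text
time: 6.2
ee_pos: [0.5407, -0.0557, 0.1099]
tcp_rot: [-180.0, -0.0, 105.1]
wrist_force: [-0.5, 0.8, -0.8]
opening: 0.0149
grasp_force: 29.9
```

```bash
cat > e.py <<'E'
from h import *
o=bot.get_obs(); print(o['ee_pos'].round(4),o['tcp_rot'].round(1))
p=bot.camera("scene"); im=p["color"][:,:,::-1]
t=bot.trace(p,"bottle")[0]; q=cloud(p,t["pixels"]); print(t["conf"],t["box"],np.percentile(q,[2,50,98],axis=0).round(3))
f=240/np.tan(np.radians(p["fov_y"]/2)); im=im.copy()
def px(w):
    c=p["world_to_cam"]@np.r_[w,1]; return (p["cx"]+f*c[0]/-c[2], p["cy"]-f*c[1]/-c[2])
T=o['ee_pos']; bot_=T+np.array([0,0,-.046]); print("predicted bottle bottom",np.round(px(bot_),1),"top",np.round(px(T+[0,0,.028]),1),"slot top",np.round(px([.540,-.058,.04]),1))
cv2.imwrite("pics/slot%d.png"%p["shot"],cv2.resize(im[200:320,200:360],(800,600),interpolation=cv2.INTER_CUBIC)); print(p["shot"])
E
python3 e.py
```

```text
[ 0.5407 -0.0557  0.1099] [-180.    -0.   105.1]
0.73 [259.8, 241.7, 278.7, 273.1] [[ 0.532 -0.07   0.067]
 [ 0.546 -0.062  0.094]
 [ 0.556 -0.049  0.137]]
predicted bottle bottom [269.7 268.5] top [267.5 241.6] slot top [269.3 277.3]
9
```

View pics/slot9.png

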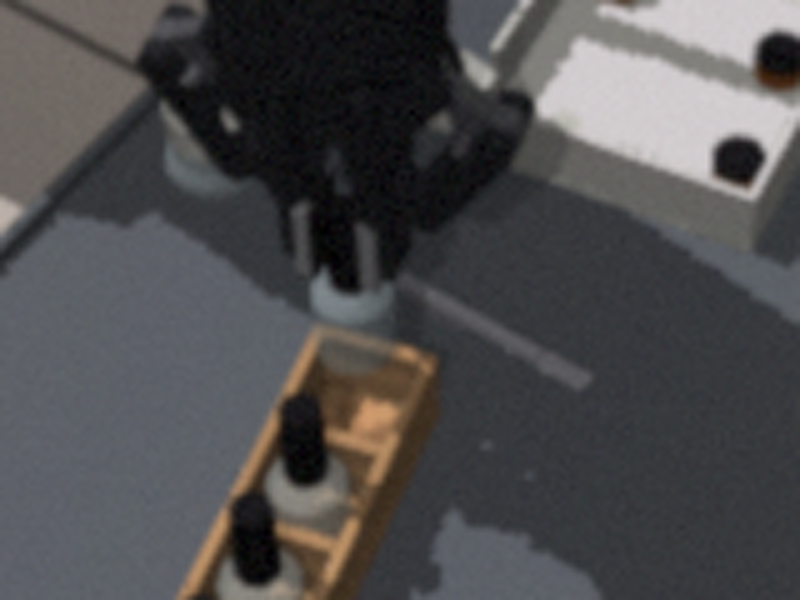

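Request:
{"fn": "play_rows", "kwargs": {
  "targets": [
    {"grip":255,"linear":[0,-0.3,0],"delta_rot":[0,0,0]},
    {"grip":255,"linear":[0,-0.3,-1.5],"delta_rot":[0,0,0]},
    {"grip":255,"linear":[0,-0.3,-2.5],"delta_rot":[0,0,0]},
    {"grip":255,"linear":[0,-0.3,-3.3],"delta_rot":[0,0,0]},
    {"grip":255,"linear":[0,-0.3,-4.1],"delta_rot":[0,0,0]},
    {"grip":255,"linear":[0,-0.3,-4.8],"delta_rot":[0,0,0]},
    {"grip":255,"linear":[0,-0.3,-5.2],"delta_rot":[0,0,0]},
    {"grip":255,"linear":[0,-0.3,-5.2],"delta_rot":[0,0,0]}
  ]
}}

```text
time: 7.1
ee_pos: [0.5405, -0.0596, 0.0568]
tcp_rot: [-180.0, -0.0, 105.1]
wrist_force: [-0.7, -0.5, -0.9]
opening: 0.0148
grasp_force: 30.0
```

```bash
python3 e.py
```

```text
[ 0.5405 -0.0596  0.0568] [-180.    -0.   105.1]
0.6 [260.7, 262.5, 279.1, 289.0] [[ 0.534 -0.073  0.031]
 [ 0.545 -0.066  0.045]
 [ 0.556 -0.056  0.086]]
predicted bottle bottom [269.8 287.5] top [267.7 262.6] slot top [269.3 277.3]
10
```

Request:
{"fn": "play_rows", "kwargs": {
  "targets": [
    {"grip":255,"linear":[0,0,-0.1],"delta_rot":[0,0,0]},
    {"grip":255,"linear":[0,0,-0.2],"delta_rot":[0,0,0]},
    {"grip":255,"linear":[0,0,-0.2],"delta_rot":[0,0,0]}
  ]
}}

```text
time: 7.5
ee_pos: [0.541, -0.0597, 0.056]
tcp_rot: [179.9, 0.0, 105.1]
wrist_force: [-0.7, 0.4, 3.6]
opening: 0.0148
grasp_force: 30.4
```

Contact comes at the expected height, so I release and rise.

Request:
{"fn": "play_rows", "kwargs": {
  "targets": [
    {"grip":120,"linear":[0,0,0],"delta_rot":[0,0,0]},
    {"grip":120,"linear":[0,0,0],"delta_rot":[0,0,0]},
    {"grip":120,"linear":[0,0,0],"delta_rot":[0,0,0]},
    {"grip":120,"linear":[0,0,0],"delta_rot":[0,0,0]},
    {"grip":120,"linear":[0,0,2],"delta_rot":[0,0,0]},
    {"grip":120,"linear":[0,0,5],"delta_rot":[0,0,0]},
    {"grip":120,"linear":[0,0,9],"delta_rot":[0,0,0]},
    {"grip":120,"linear":[0,4,12],"delta_rot":[0,0,0]},
    {"grip":80,"linear":[0,8,12],"delta_rot":[0,0,0]},
    {"grip":80,"linear":[0,12,12],"delta_rot":[0,0,0]}
  ]
}}

```text
time: 8.5
ee_pos: [0.5411, 0.0615, 0.1766]
tcp_rot: [179.9, 0.0, 105.0]
wrist_force: [0.3, -0.2, -0.8]
opening: 0.0584
grasp_force: 0.0
```

```bash
python3 e.py; python3 b.py
```

```text
[0.5411 0.0615 0.1766] [179.9   0.  105. ]
0.65 [258.1, 262.8, 280.2, 287.7] [[ 0.533 -0.072  0.029]
 [ 0.547 -0.064  0.049]
 [ 0.557 -0.05   0.084]]
predicted bottle bottom [307.3 202.8] top [307.3 172.4] slot top [269.3 277.3]
11
top handle 0 (array([0., 0.]), array([0., 0.]), 0.0) nan
wall 28 (array([417.5,  34.4]), array([14.2,  8. ]), 0.1)
rack 1993 (array([ 561.4, -140.6]), array([ 48.2, 220.5]), 15.0) 0.0394231861998575
bottle [336.4, 253.3, 356.7, 274.0] 0.78 [ 0.537 -0.057  0.043] [ 0.5398 -0.0582  0.0827]
shelved0 [362.4, 245.0, 379.0, 262.6] 0.83 [ 0.546 -0.095  0.043] [ 0.5498 -0.0985  0.0825]
shelved0 [391.2, 238.6, 408.4, 258.4] 0.69 [ 0.558 -0.136  0.044] [ 0.5611 -0.1401  0.0827]
shelved0 [411.5, 228.8, 432.9, 253.7] 0.65 [ 0.569 -0.177  0.042] [ 0.5726 -0.1818  0.0827]
shelved0 [435.7, 224.9, 460.8, 247.0] 0.55 [ 0.58  -0.218  0.043] [ 0.5835 -0.2229  0.0825]
scene handle 393 (array([539. , 168.1]), array([127.7,  18.7]), 8.7) 0.0917
cap 41 (array([541.3, 166.7]), array([124.2,  11.1]), 10.4) [0.5302 0.1598 0.0828]
wall 482 (array([500.4, 144.7]), array([213.9, 199.9]), 10.1)
rack 1676 (array([ 563.3, -141. ]), array([ 49.8, 222.9]), 15.1) 0.03947851504276645
bottle [262.5, 262.3, 280.4, 285.6] 0.61 [ 0.547 -0.064  0.049] [ 0.544  -0.0617  0.0828]
shelved0 [231.3, 316.2, 252.1, 351.8] 0.91 [ 0.58  -0.187  0.045] [ 0.5749 -0.1828  0.0832]
shelved0 [223.6, 341.8, 243.9, 371.9] 0.9 [ 0.591 -0.228  0.044] [ 0.5866 -0.2251  0.0834]
shelved0 [254.0, 281.5, 269.9, 305.7] 0.78 [ 0.557 -0.104  0.048] [ 0.5531 -0.101   0.0832]
shelved0 [244.9, 300.3, 258.7, 323.8] 0.54 [ 0.568 -0.146  0.044] [ 0.5641 -0.1421  0.0832]b.py:11: RuntimeWarning: Mean of empty slice.
  print(c,"handle",len(h),rect(h),h[:,2].mean().round(4))
  ret = ret.dtype.type(ret / rcount)
```

Request:
{"fn": "play_rows", "kwargs": {
  "targets": [
    {"grip":80,"linear":[0,2,0],"delta_rot":[0,0,0.146]},
    {"grip":80,"linear":[0,4,0],"delta_rot":[0,0,0.292]},
    {"grip":80,"linear":[0,6,0],"delta_rot":[0,0,0.438]},
    {"grip":80,"linear":[-0.1,8,0],"delta_rot":[0,0,0.584]},
    {"grip":80,"linear":[-0.2,10,-1],"delta_rot":[0,0,0.73]},
    {"grip":80,"linear":[-0.3,10.8,-2],"delta_rot":[0,0,0.876]},
    {"grip":80,"linear":[-0.3,10.8,-3],"delta_rot":[0,0,1.022]},
    {"grip":80,"linear":[-0.3,10.8,-4],"delta_rot":[0,0,1.168]},
    {"grip":80,"linear":[-0.3,10.8,-4.5],"delta_rot":[0,0,1.314]},
    {"grip":80,"linear":[-0.3,10.8,-4.5],"delta_rot":[0,0,1.46]}
  ]
}}

```text
time: 9.9
ee_pos: [0.5375, 0.1673, 0.1292]
tcp_rot: [-180.0, -0.1, -171.0]
wrist_force: [0.6, -0.1, 0.5]
opening: 0.0588
grasp_force: 0.0
```

```bash
python3 c.py close3.png
```

```text
[0.5375 0.1673 0.1292] [-1.80e+02 -1.00e-01 -1.71e+02] [17.3  6.  -0.1 84.  -0.   8.3]
[([261.3, 262.7, 277.3, 286.6], 0.76)]
```

View pics/close3.png

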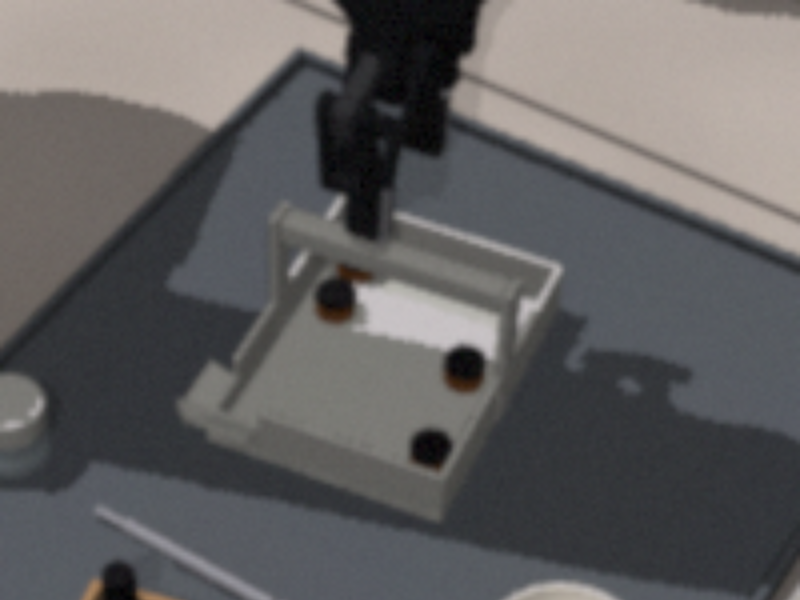

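The gripper (370,220) is above the middle of the handle, the fingers straddling it along the tote's x. I'll descend and grip firmly.

Request:
{"fn": "play_rows", "kwargs": {
  "targets": [
    {"grip":80,"linear":[0,0.2,-2],"delta_rot":[0,0,0]},
    {"grip":80,"linear":[0,0.2,-4],"delta_rot":[0,0,0]},
    {"grip":80,"linear":[0,0.2,-6.2],"delta_rot":[0,0,0]},
    {"grip":80,"linear":[0,0.2,-6.2],"delta_rot":[0,0,0]},
    {"grip":255,"linear":[0,0.2,-6.2],"delta_rot":[0,0,0]},
    {"grip":255,"linear":[0,0.2,-6.2],"delta_rot":[0,0,0]},
    {"grip":255,"linear":[0,0.2,-6.2],"delta_rot":[0,0,0]},
    {"grip":255,"linear":[0,0.2,-6.2],"delta_rot":[0,0,0]},
    {"grip":255,"linear":[0,0.2,-6.2],"delta_rot":[0,0,0]},
    {"grip":255,"linear":[0,0.2,-6.2],"delta_rot":[0,0,0]}
  ],
  "force": 90
}}

```text
time: 11.0
ee_pos: [0.5385, 0.1705, 0.0699]
tcp_rot: [180.0, 0.1, -171.3]
wrist_force: [-0.6, -0.6, 5.9]
opening: 0.0123
grasp_force: 88.8
```

Gripped. I'll lift slowly and level.

Request:
{"fn": "play_rows", "kwargs": {
  "targets": [
    {"grip":255,"linear":[0,0,0.5],"delta_rot":[0,0,0]},
    {"grip":255,"linear":[0,0,1.5],"delta_rot":[0,0,0]},
    {"grip":255,"linear":[0,0,3.5],"delta_rot":[0,0,0]},
    {"grip":255,"linear":[0,0,6],"delta_rot":[0,0,0]},
    {"grip":255,"linear":[0,0,9],"delta_rot":[0,0,0]},
    {"grip":255,"linear":[0,0,12],"delta_rot":[0,0,0]},
    {"grip":255,"linear":[0,0,14.5],"delta_rot":[0,0,0]},
    {"grip":255,"linear":[0,0,16],"delta_rot":[0,0,0]},
    {"grip":255,"linear":[0,0,16.5],"delta_rot":[0,0,0]},
    {"grip":255,"linear":[0,0,16.5],"delta_rot":[0,0,0]}
  ]
}}

```text
time: 12.0
ee_pos: [0.5379, 0.1704, 0.2339]
tcp_rot: [180.0, 0.1, -171.3]
wrist_force: [-0.0, 0.3, -2.9]
opening: 0.0126
grasp_force: 87.9
```

Request:
{"fn": "play_rows", "kwargs": {
  "targets": [
    {"grip":255,"linear":[0,0,0],"delta_rot":[0.026,-0.015,0]},
    {"grip":255,"linear":[0,0,0],"delta_rot":[0.053,-0.029,0]},
    {"grip":255,"linear":[0,0,0],"delta_rot":[0.079,-0.044,0]},
    {"grip":255,"linear":[0,0,0],"delta_rot":[0.105,-0.058,0]},
    {"grip":255,"linear":[0,0,0],"delta_rot":[0.123,-0.068,0]},
    {"grip":255,"linear":[0,0,0],"delta_rot":[0.14,-0.078,0]},
    {"grip":255,"linear":[0,0,0],"delta_rot":[0.158,-0.087,0]},
    {"grip":255,"linear":[0,0,0],"delta_rot":[0.175,-0.097,0]},
    {"grip":255,"linear":[0,0,0],"delta_rot":[0.193,-0.107,0]},
    {"grip":255,"linear":[0,0,0],"delta_rot":[0.21,-0.116,0]}
  ]
}}

```text
time: 13.0
ee_pos: [0.5377, 0.1704, 0.2332]
tcp_rot: [169.0, 8.4, -172.1]
wrist_force: [-0.6, -0.7, -2.0]
opening: 0.0122
grasp_force: 87.9
```

Request:
{"fn": "play_rows", "kwargs": {
  "targets": [
    {"grip":255,"linear":[0,0,0],"delta_rot":[0.013,-0.007,0]},
    {"grip":255,"linear":[0,0,0],"delta_rot":[0.026,-0.015,0]},
    {"grip":255,"linear":[0,0,0],"delta_rot":[0.039,-0.022,0]},
    {"grip":255,"linear":[0,0,0],"delta_rot":[0.053,-0.029,0]},
    {"grip":255,"linear":[0,0,0],"delta_rot":[0.066,-0.036,0]},
    {"grip":255,"linear":[0,0,0],"delta_rot":[0.079,-0.044,0]},
    {"grip":255,"linear":[0,0,0],"delta_rot":[0.092,-0.051,0]},
    {"grip":255,"linear":[0,0,0],"delta_rot":[0.105,-0.058,0]},
    {"grip":255,"linear":[0,0,0],"delta_rot":[0.118,-0.065,0]},
    {"grip":255,"linear":[0,0,0],"delta_rot":[0.131,-0.073,0]}
  ]
}}

```text
time: 14.0
ee_pos: [0.5377, 0.1704, 0.2333]
tcp_rot: [161.9, 13.5, -173.4]
wrist_force: [-0.0, 0.1, -2.4]
opening: 0.0124
grasp_force: 87.9
```

Request:
{"fn": "play_rows", "kwargs": {
  "targets": [
    {"grip":255,"linear":[0,0,0],"delta_rot":[0.018,-0.01,0]},
    {"grip":255,"linear":[0,0,0],"delta_rot":[0.035,-0.019,0]},
    {"grip":255,"linear":[0,0,0],"delta_rot":[0.053,-0.029,0]},
    {"grip":255,"linear":[0,0,0],"delta_rot":[0.07,-0.039,0]},
    {"grip":255,"linear":[0,0,0],"delta_rot":[0.088,-0.049,0]},
    {"grip":255,"linear":[0,0,0],"delta_rot":[0.105,-0.058,0]},
    {"grip":255,"linear":[0,0,0],"delta_rot":[0.123,-0.068,0]},
    {"grip":255,"linear":[0,0,0],"delta_rot":[0.14,-0.078,0]},
    {"grip":255,"linear":[0,0,0],"delta_rot":[0.14,-0.078,0]},
    {"grip":255,"linear":[0,0,0],"delta_rot":[0.14,-0.078,0]}
  ]
}}

```text
time: 15.0
ee_pos: [0.5376, 0.1702, 0.2333]
tcp_rot: [154.1, 18.7, -175.6]
wrist_force: [-0.2, 0.5, -1.7]
opening: 0.0122
grasp_force: 87.9
```

```bash
cat > f.py <<'E'
from h import *
from scipy.spatial.transform import Rotation as R
o=bot.get_obs(); print(o['time'],o['ee_pos'].round(4),o['tcp_rot'].round(1),o['q'].round(1),o['grasp_force'])
Rt=R.from_euler('xyz',o['tcp_rot'],degrees=True).as_matrix()
# tote axes from tool: z=-tool z, x=tool y (sign by world +y), y=z x x
z=-Rt[:,2]; x=Rt[:,1]*np.sign(Rt[1,1]); y=np.cross(z,x); M=np.c_[x,y,z]
org=o['ee_pos']-Rt[:,2]*.016-.080*z + 0
org=o['ee_pos']-z*(.0699-.006)
cor=org+M@[-.076,.059,.004]; print("tilt",np.degrees(np.arccos(z[2])).round(1),"corner",cor.round(3))
for c in ("top","scene"):
    p=bot.camera(c); im=p["color"][:,:,::-1]; f=240/np.tan(np.radians(p["fov_y"]/2))
    def px(w):
        k=p["world_to_cam"]@np.r_[w,1]; return np.array([p["cx"]+f*k[0]/-k[2],p["cy"]-f*k[1]/-k[2]])
    print(c,"corner px",px(cor).round(0))
    for t in bot.trace(p,"pot0")[:7]:
        q=(cloud(p,t["pixels"])-org)@M; print(np.round(t["box"]),round(t["conf"],2),"tote mm",(np.median(q,0)*1000).round(0))
    m=px(org).astype(int); a=max(0,m[1]-80); b=max(0,m[0]-100)
    cv2.imwrite("pics/t_%s%d.png"%(c,p["shot"]),cv2.resize(im[a:a+150,b:b+200],(800,600),interpolation=cv2.INTER_CUBIC)); print(p["shot"],"crop at",b,a)
E
python3 f.py
```

```text
15.0 [0.5376 0.1702 0.2333] [ 154.1   18.7 -175.6] [  4.9 -13.5 -12.6  72.   25.7   0.5] 87.94198393821716
tilt 31.5 corner [0.513 0.126 0.132]
top corner px [224. 275.]
15 crop at 62 162
scene corner px [314. 175.]
[312. 162. 324. 171.] 0.59 tote mm [-65.  49.  17.]
[324. 165. 334. 173.] 0.44 tote mm [-65.  24.  18.]
16 crop at 255 62
```

View pics/t_scene16.png

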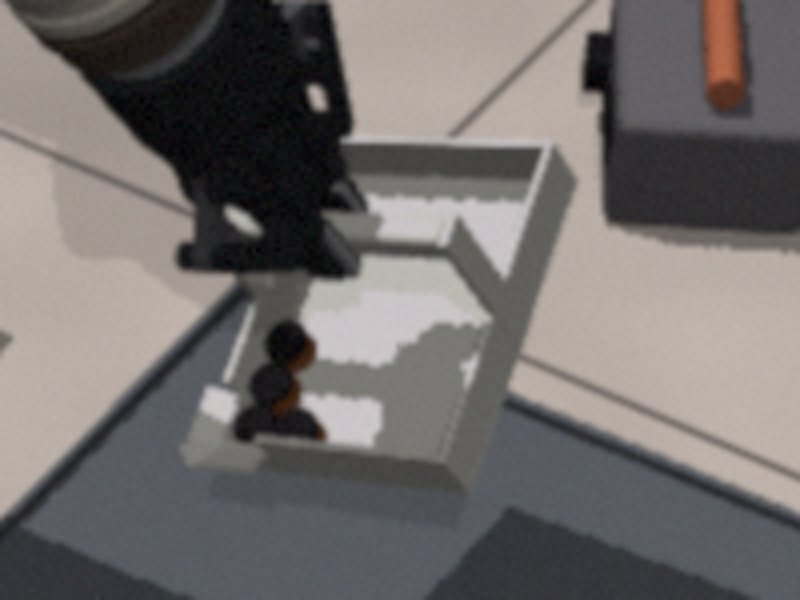

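All four pots are gathered along the pouring corner at crop (250–315, 345–435). The uppermost one (290,345) is slightly out along the +y wall, so I'll tip a little more towards -x to close up the group.

Request:
{"fn": "play_rows", "kwargs": {
  "targets": [
    {"grip":255,"linear":[0,0,0],"delta_rot":[0.02,0.003,0]},
    {"grip":255,"linear":[0,0,0],"delta_rot":[0.04,0.006,0]},
    {"grip":255,"linear":[0,0,0],"delta_rot":[0.06,0.009,0]},
    {"grip":255,"linear":[0,0,0],"delta_rot":[0.08,0.012,0]},
    {"grip":255,"linear":[0,0,0],"delta_rot":[0.1,0.016,0]},
    {"grip":255,"linear":[0,0,0],"delta_rot":[0.12,0.019,0]},
    {"grip":255,"linear":[0,0,0],"delta_rot":[0.14,0.022,0]},
    {"grip":255,"linear":[0,0,0],"delta_rot":[0.14,0.022,0]},
    {"grip":255,"linear":[0,0,0],"delta_rot":[0.14,0.022,0]},
    {"grip":255,"linear":[0,0,0],"delta_rot":[0.14,0.022,0]}
  ]
}}

```text
time: 16.2
ee_pos: [0.5377, 0.1704, 0.2335]
tcp_rot: [145.6, 17.9, -178.3]
wrist_force: [0.1, 0.3, -1.6]
opening: 0.0124
grasp_force: 88.0
```

```bash
cat >> f.py <<'E'
C=cloud(p,np.ones((480,640),bool)); rgb=p["color"][p["range_z"]>0].astype(int)
q=(C-org)@M*1000; m=(rgb.max(1)<70)&(q[:,2]>8)&(q[:,2]<26)&(abs(q[:,0])<76)&(abs(q[:,1])<60)
q=q[m]; print(len(q),"dark tote mm, z",np.percentile(q[:,2],[5,50,95]).round(0))
cr=q[q[:,2]>14]
h,xe,ye=np.histogram2d(cr[:,0],cr[:,1],bins=[np.arange(-80,20,5),np.arange(-10,65,5)]); print("y",ye[:-1]); 
for i in range(len(h)): 
    if h[i].sum(): print(xe[i],h[i].astype(int))
print("max dist of lid pixels to corner",np.sort(np.hypot(cr[:,0]+76,cr[:,1]-59))[-5:].round(0))
E
python3 f.py
```

```text
16.2 [0.5377 0.1704 0.2335] [ 145.6   17.9 -178.3] [  0.9 -12.6 -13.8  71.5  34.6  -1. ] 87.96282291412354
tilt 38.2 corner [0.511 0.141 0.127]
top corner px [214. 276.]
17 crop at 56 162
scene corner px [318. 172.]
[318. 163. 326. 171.] 0.39 tote mm [-67.  48.  18.]
18 crop at 257 58
558 dark tote mm, z [10. 17. 23.]
y [-10  -5   0   5  10  15  20  25  30  35  40  45  50  55]
-75 [0 0 0 0 0 3 2 0 3 1 3 4 5 0]
-70 [0 0 0 0 0 7 5 7 7 3 8 6 6 2]
-65 [0 0 0 0 0 5 6 4 6 2 9 7 5 3]
-60 [0 0 0 0 0 2 3 6 1 0 5 3 4 0]
-55 [0 0 0 0 0 0 0 0 0 1 6 6 2 0]
-50 [0 0 0 0 0 0 0 0 0 8 4 5 6 4]
-45 [0 0 0 0 0 0 0 0 0 6 1 7 6 4]
-40 [0 0 0 0 0 0 0 0 0 0 6 7 5 2]
-35 [0 0 0 0 0 0 0 0 0 0 6 5 2 0]
-30 [0 0 0 0 0 0 0 0 0 3 9 5 6 3]
-25 [0 0 0 0 0 0 0 0 0 5 5 3 5 5]
-20 [0 0 0 0 0 0 0 0 0 3 6 5 5 4]
-15 [0 0 0 0 0 0 0 0 0 0 2 2 1 1]
max dist of lid pixels to corner [185. 185. 186. 186. 187.]
```

```bash
python3 -c "
from workcell import bot
print(bot.job_done())"
```

```text
the job is handed in; nothing more can be done
None
```

I've handed the job in: the bottle stands in the free rack slot, and the tote is held about 0.13 m up at 38° with all four pots within about 55 mm of the pouring corner. Hand-in returned no score, so these are my own last camera measurements.

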